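Open the dust filter box of the bench jigsaw

TASK

Open the dust filter box so that its filter can be reached: press the snap tab all the way down, then push the released cover by its ridge off its seat until it lies flat and wholly on the landing deck of the box. Only press and push: do not lift the cover or knock it out of the box, leave the other loose things where they stand, and finish clear of everything.

Things in the scene. Friction and masses are not known exactly. Their poses are not given: they have to be found in the camera images.
- filter_box: Fixed black plastic dust filter box, about 280 x 100 mm, orange side badges, round fan housing (64 mm tall, axis at x -152 mm) at its back end. Origin on the table under it; x = the way the cover slides off, z up. Along x, mm: back wall -120 to -112 (66 high), seat -112 to -30 (60 high), landing deck -30 to 85 (56 high), end stop 85 to 95 (66 high). Centre line y = 0.
- seat (a point): Centre of the cover's seat, over the filter chamber, 60 mm above the table. Side guides 37.5 mm to each side of the centre line rise 10 mm above the seat; their lips overhang the cover's long edges by 3.5 mm, so the seated cover can slide along the box's x but not rise.
- deck (a point): Centre of the landing deck's surface (115 x 75 mm inside its rims), 56 mm above the table, so 4 mm lower than the seat. Rims 10 mm high on both sides and at the far end; the far one can stop the cover.
- tab (a joint): How far the snap tab is pressed down, in m: 0 = fully up, 0.0115 = all the way down; it starts between 0 and 0.003. It moves straight down against about 5 N, has no return spring and stays where it is pushed. Up, it blocks the cover's leading edge; the cover is free from about 0.0095 on.
- tab_top (a point): Centre of the flat top of the snap tab (moves with it): a grey pad 38 mm (along the box's x) by 36 mm with three thin dark lines, standing out of the deck right in front of the cover, at box x = -9.5 mm, y = 0. It is 68 mm above the table with the tab fully up and 56.5 mm (almost flush with the deck) all the way down.
- cover: Loose grey plastic cover, a plate 80 mm (its x) by 72 x 5 mm, about 70 g, with a push ridge across its top. Origin: centre of its underside; axes as the box's. It starts on the seat with its origin at box x = -71 mm, 60 mm above the table. It is wholly off the seat once its origin is past box x = +10 mm; the end stop holds it at +45 mm. Resting on the deck its origin is 56 to 57 mm above the table.
- push_face (a point): Centre of the upright rear face of the cover's push ridge, the face to push (towards the box's +x); it lies 6 mm behind (-x) and 14.5 mm above the cover's origin. The ridge is 8 mm thick, 50 mm wide along y and stands 19 mm above the plate. Behind it the plate's top is bare for 34 mm: room for the fingertips.
- glue_stick: Bystander, to be left alone: a white upright glue stick, 27 mm thick and 92 mm tall, standing beside the filter box. Origin: centre of its underside.
- green_cup: Bystander, to be left alone: a small green plastic cap standing open side up like a cup, 36 mm wide and 35 mm tall, beside the filter box. Origin: centre of its underside.
- sanding_block: Bystander, to be left alone: a grey sanding block 90 x 45 x 30 mm. Origin: centre of its underside.
- adapter: Bystander, to be left alone: a black power adapter brick 110 x 48 x 32 mm. Origin: centre of its underside.
- strip_a: Bystander, to be left alone: a flat wooden strip 160 x 30 x 8 mm. Origin: centre of its underside.
- wood_block: Bystander, to be left alone: a wooden block 70 x 50 x 40 mm. Origin: centre of its underside.
- brush: Bystander, to be left alone: a hand brush lying flat on the table, about 200 mm long, left of the filter box. Origin: centre of its underside.
Things that resemble listed ones, but are neither listed nor needed, are in the scene too. Leave any green or yellow look-alike of the cover alone.

How it is judged:
On the way, in this order (a step that is already met when the one before it is completed fails the run):
1. the snap tab is pressed down (at least 10 of 11.5 mm) while the cover is still on its seat (value of joint tab above 0.01 m and x of cover in the frame of filter_box below -0.06 m), for 0.1 s.
2. the cover has been pushed wholly off its seat (x of cover in the frame of filter_box above 0.01 m), for 0.1 s.
At the end, for the whole second after the job is handed in: The cover lies flat (within 0.06 rad) and at rest on the landing deck between its rims, wholly off the seat (its origin 10 to 50 mm along the box's x, 53 to 59.5 mm above the table), and the tab is still down (at least 9.5 mm) (x of cover in the frame of filter_box between 0.01 and 0.05 m and y of cover in the frame of filter_box between -0.006 and 0.006 m and z of cover in the frame of filter_box between 0.053 and 0.0595 m and angle between cover's own z axis and vertical below 0.06 rad and angle between the x axis of cover and the x axis of filter_box, either way round below 0.1 rad and value of joint tab above 0.0095 m and linear speed of cover below 0.02 m/s); the robot touches nothing.
It fails at once if the cover is lifted (its origin more than 15 mm above the seat) (z of cover in the frame of filter_box above 0.075 m).
It fails at once if the cover is knocked out of the box or tipped up (z of cover in the frame of filter_box below 0.045 m or angle between cover's own z axis and vertical above 0.4 rad).
It fails at once if another loose thing is shifted by more than 30 mm (distance of any of glue_stick, green_cup, sanding_block, adapter, strip_a, wood_block, brush from where it was at the start of the episode above 0.03 m).
It also fails if it takes over 35 s, if anything falls off the work surface, if the arm or the gripper's body presses on something with over 40 N, if the wrist force passes 120 N, or if a joint passes its speed limit or range.

ROBOT

A 6-joint arm with a two-finger parallel gripper is mounted at the origin on the work surface. World frame = base frame: x ahead of the robot, y to its left, z up, the work surface at z = 0. Lengths are in m, angles in rad, forces in N, time in s.
With the tool pointing down it reaches from about 0.35 to 0.775 m from the base axis. Payload 7.3 kg.
Tool frame: the origin (TCP) lies on the centre line of the jaws, within the pads' length; the fingertips stand 17 mm ahead of it and the grasp point (between the pads) lies 2 mm behind it (robot.tip_extent is the distance from the TCP to the fingertips, in m); z points along the fingers, y is the line along which they close (so a half turn about z gives the same grasp; the last joint's range is limited). The gripper opens to 92 mm and grips with 3 to 60 N. Pads are 19 mm wide; open, the fingers measure 130 mm over their backs; the gripper's body (75 mm by 190 mm) begins 47 mm behind the grasp point.
Start: joints at [-1.26, 0.342, 1.524, -0, 1.275, -0.146], TCP at [0.232, -0.471, 0.244] pointing down, gripper open.
Joint ranges: [-2.53, 2.53], [-0.77, 2.02], [0.04, 2.7], [-1, 4.14], [0.28, 2.66], [-3.11, 3.11]. Speed limits (rad/s): [2.57, 2.57, 3.14, 3.14, 3.14, 3.14].

INTERFACE

Orientations are given as [roll, pitch, yaw] about the fixed x, y, z axes, in that order (R = Rz(yaw) Ry(pitch) Rx(roll)).
In Python, from cell import robot gives the robot as it stands.
- The arm moves only by the tool step_arm, never from a script. Its argument "motion" is a list of rows, each a list of 2 entries, a list of its own where there are three numbers: the shift along the tool's x, y, z in units of 60 mm (1.0 is 60 mm), then the turn about the tool's z in rad. In form: [[[x, y, z], spin], ...]. A call has 1 to 10 rows; each row is the pose to reach, as a shift and turn from the pose commanded when the call began, along the tool's axes at that moment; what a row does not reach only later rows make up. A row lasts 1/8 s, in which the tool goes at most 62.5 mm and 10.7 degrees, less where a joint would pass 70% of its speed; a pose out of reach is approached as far as the arm can. A call with a gripper value outside its range is refused whole. "hand" is the closure in counts, from 0 (fully open) to 255 (shut), set as the call begins (left out, the last holds). The fingers move at their own pace and stop on an object; "squeeze" is the grip in N (left out, the last holds). Time passes only in rows, so rows that repeat a pose let the fingers close. It gives the time, the measured TCP pose, the force, the opening and the grip force at its end, in the units of the state.
- robot.observe(): the state, without advancing time (a new reading comes with each control period).
- robot.read_camera(name): name is "scene" or "top" or "wrist"; returns a dict with "pixels" (420x560x3 uint8, red, green, blue), "intrinsics" (3x3 intrinsics, pixels), "xyz" and "rotation" of the camera in the world; the wrist camera has in their place "T_tool_cam" (4x4, takes a point from camera to tool coordinates, whose origin is the TCP and whose axes are the flange's). Camera axes: x right, y up, looking along -z (the intrinsics and any distortion apply to the point x, -y, -z); pixel columns grow to the right and rows downward; lengths in m; the calibration is good to about 2 mm. A picture is of the moment at which its call begins: read the wrist's pose just before it. There is no depth.
- robot.hand_in(): hands the job in; it is judged then, once.
The state is a dict: "time": time; "qpos": joint angles; "qvel": joint speeds; "joint_efforts": joint torques, N m; "tool_pos": TCP position; "tool_rot": TCP orientation; "contact_force": force on the tool from outside, world axes, zero at the start; "torque": the same for the moment, N m; "opening": finger opening in m; "grip_force": force on a finger pad.
Only numpy, scipy, OpenCV 4.12 (cv2) and the standard library are available. Lean on these libraries where they do the work, as an engineer would, in place of code of your own. Each camera call takes 0.05 s, during which the arm holds its last target. There are 200 camera calls.

## Working session

There is one attempt and no reset: what is moved stays moved. The work goes in short steps, Python scripts to look and compute and a tool call to move; the robot and the scene stay as the last step left them, time stands still between calls to the robot, and variables do not carry over. Pictures are saved under pics/ and viewed, at most 10 in all, crops included, and the job is handed in when it is done.

Besides the shell and the picture viewer there is one more tool, called by a JSON object that holds its "fn" and its "kwargs", one argument or row to a line. step_arm: Moves the arm, as the interface text tells. Its arguments: {"type":"object","properties":{"motion":{"type":"array"},"hand":{"type":"number"},"squeeze":{"type":"number"}},"required":["motion"]}

```bash
mkdir -p pics; cat > h.py <<'E'
import numpy as np, cv2
from cell import robot
def snap(n):
    s=robot.observe(); c=robot.read_camera(n); return s,c
def save(c,f): cv2.imwrite('pics/'+f,cv2.cvtColor(np.asarray(c['pixels']),cv2.COLOR_RGB2BGR))
E
python3 - <<'E'
from h import *
for n in('top','scene'):
    s,c=snap(n); save(c,n+'1.png'); print({k:(np.round(v,4).tolist() if k!='pixels' else 0) for k,v in c.items()})
    np.savez(n+'1.npz',**c)
print(s)
E
```

```text
{'pixels': 0, 'intrinsics': [[405.9194, 0.0, 277.4049], [0.0, 405.9194, 202.3038], [0.0, 0.0, 1.0]], 'xyz': [0.4268, -0.0195, 1.0097], 'rotation': [0.1144, 0.0108, -1.5664]}
{'pixels': 0, 'intrinsics': [[448.1764, 0.0, 273.7676], [0.0, 448.1764, 204.6278], [0.0, 0.0, 1.0]], 'xyz': [0.8862, 0.5246, 0.8943], 'rotation': [0.6787, -0.0148, 2.5356]}
{'time': 0.05, 'qpos': array([-1.26001485e+00,  3.42701238e-01,  1.52498581e+00, -8.70069583e-06,
        1.27534688e+00, -1.46002088e-01]), 'qvel': array([-0.00090326, -0.00129678, -0.00204237, -0.00241713,  0.00203985,
       -0.00044067]), 'joint_efforts': array([ 1.13495062e-03, -4.32423413e+01, -2.44993883e+01,  7.21837906e-02,
        5.24129521e-02, -3.55479835e-05]), 'tool_pos': array([ 0.23146611, -0.47082702,  0.24306696]), 'tool_rot': array([-3.14016550e+00, -2.01450696e-04,  4.56785957e-01]), 'contact_force': array([0.69581542, 0.32777609, 0.13406125]), 'torque': array([-0.00837054,  0.00336303,  0.02438572]), 'grip_force': 0.0, 'opening': 0.09182074789999871}
```

View pics/top1.png

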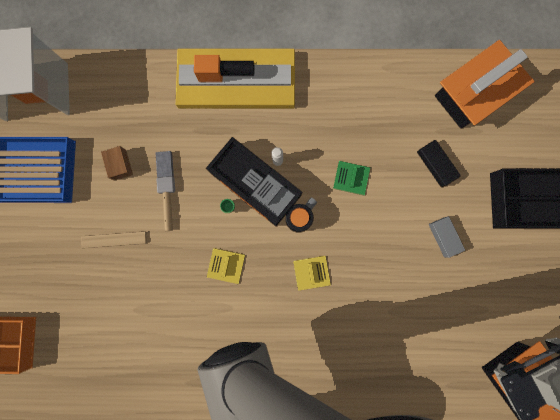

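View pics/scene1.png

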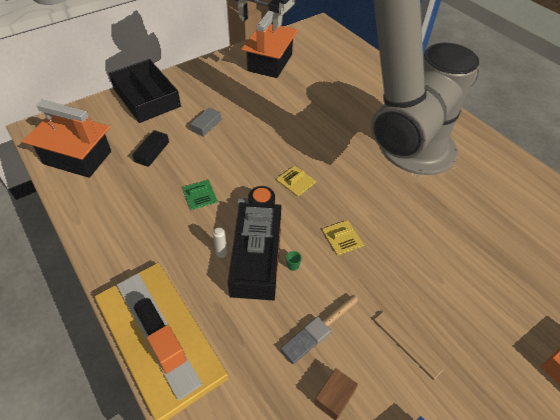

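The top view shows the box from its fan (300,217) to its far end (222,152), with the grey cover at (270,190) and the grey tab pad at (253,178). The look-alikes are green (352,177) and yellow (227,265) and (312,272). The grey one inside the black box next to the fan fits the description. I'll confirm it in an enlarged crop.

```bash
cat >> h.py <<'E'
from scipy.spatial.transform import Rotation as R
def ray(c,uv,z):
    K=np.asarray(c['intrinsics']);p=np.linalg.solve(K,[uv[0],uv[1],1]);d=R.from_euler('xyz',c['rotation']).as_matrix()@[p[0],-p[1],-p[2]]
    o=np.asarray(c['xyz']);return o+d*(z-o[2])/d[2]
def tri(c1,u1,c2,u2):
    o1=np.asarray(c1['xyz']);o2=np.asarray(c2['xyz']);d1=ray(c1,u1,0)-o1;d2=ray(c2,u2,0)-o2
    d1/=np.linalg.norm(d1);d2/=np.linalg.norm(d2)
    t=np.linalg.lstsq(np.c_[d1,-d2],o2-o1,rcond=None)[0];a=o1+d1*t[0];b=o2+d2*t[1];return (a+b)/2,np.linalg.norm(a-b)
E
python3 - <<'E'
from h import *
t=np.load('top1.npz');s=np.load('scene1.npz')
a=cv2.resize(t['pixels'][125:240,200:325],None,fx=3.2,fy=5*.64,interpolation=cv2.INTER_CUBIC)
b=cv2.resize(s['pixels'][180:305,200:310],None,fx=3.2,fy=3.2,interpolation=cv2.INTER_CUBIC)
h=max(a.shape[0],b.shape[0]);p=lambda i:cv2.copyMakeBorder(i,0,h-i.shape[0],0,0,cv2.BORDER_CONSTANT)
cv2.imwrite('pics/crop.png',np.hstack([p(a),p(b)])[:,:,::-1])
def orange(c,box):
    u0,v0,u1,v1=box;hsv=cv2.cvtColor(c['pixels'][v0:v1,u0:u1],cv2.COLOR_RGB2HSV)
    m=cv2.inRange(hsv,(3,130,120),(20,255,255));n,l,st,ce=cv2.connectedComponentsWithStats(m);i=1+st[1:,4].argmax();return ce[i]+[u0,v0],st[i,4]
f1,n1=orange(t,(275,195,325,240));f2,n2=orange(s,(240,180,285,215));print(f1,n1,f2,n2,tri(t,f1,s,f2))
def rect(c,box,thr=45):
    u0,v0,u1,v1=box;g=c['pixels'][v0:v1,u0:u1].max(2);m=(g<thr).astype('uint8');
    m=cv2.morphologyEx(m,cv2.MORPH_CLOSE,np.ones((5,5)))
    cs=cv2.findContours(m,0,1)[0];k=max(cs,key=cv2.contourArea);r=cv2.minAreaRect(k);return r,cv2.boxPoints(r)+[u0,v0]
r,bp=rect(t,(200,130,325,235));print(r,bp)
for q in bp: print(ray(t,q,.066))
E
```

```text
[299.26258993 217.01079137] 278 [261.41747573 194.5       ] 206 (array([ 0.50141567, -0.06039081,  0.06483485]), np.float64(0.0011895228780988728))
((64.23577880859375, 58.793521881103516), (116.98784637451172, 42.2960090637207), 39.130401611328125) [[205.51512146 168.28348923]
 [232.20759964 135.47398758]
 [322.95643616 209.30355835]
 [296.26396179 242.11305237]]
[0.61572121 0.16167705 0.066     ]
[0.69550407 0.09976222 0.066     ]
[ 0.51908086 -0.11523983  0.066     ]
[ 0.44263319 -0.05292959  0.066     ]
```

View pics/crop.png

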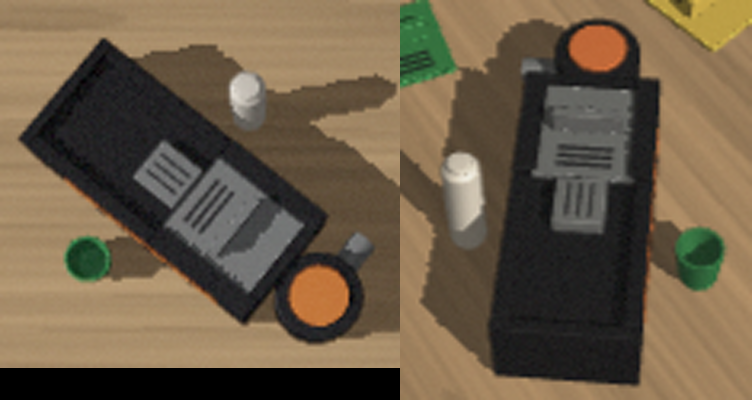

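The crop confirms the grey cover, lying between the fan (320,297 in the crop) and the grey tab with three lines (167,174). Next I'll compute the box frame.

```bash
python3 - <<'E'
from h import *
t=np.load('top1.npz');s=np.load('scene1.npz')
P=lambda x,y:np.array([200+x/3.2,125+y/3.2]);S=lambda x,y:np.array([200+(x-400)/3.2,180+y/3.2])
cs=[ray(t,P(*q),.066)[:2] for q in((22,138),(105,40),(325,217),(247,322))];print(np.round(cs,4))
far=(cs[0]+cs[1])/2;back=(cs[2]+cs[3])/2;print('len',np.linalg.norm(far-back),'wid',np.linalg.norm(cs[0]-cs[1]),np.linalg.norm(cs[2]-cs[3]))
tab,e=tri(t,P(167,174),s,S(579,204));print('tab',tab,e)
print('far3d',tri(t,P(22,138),s,S(641,325)),tri(t,P(105,40),s,S(492,325)))
fan=np.array([.5014,-.0604])
for n,v in(('edge',far-back),('fan-far',far-fan),('fan-tab',tab[:2]-fan),('side',cs[1]-cs[2]),('side2',cs[0]-cs[3])):print(n,np.degrees(np.arctan2(v[1],v[0])),np.linalg.norm(v))
w=(far-fan);w/=np.linalg.norm(w);print('origin est fan',fan+.152*w,'far',far-.095*w,'tab',tab[:2]+.0095*w)
E
```

```text
[[ 0.6161  0.1585]
 [ 0.6905  0.0982]
 [ 0.5578 -0.0655]
 [ 0.4806 -0.0086]]
len 0.21295043887042778 wid 0.0957497824022467 0.09582625415359648
tab [0.59032393 0.05068028 0.0630181 ] 0.0010522697446258664
far3d (array([0.61378273, 0.15727152, 0.07477571]), np.float64(0.001466253118804624)) (array([0.69051101, 0.0985541 , 0.06510898]), np.float64(0.0006984738856830768))
edge 50.955276930949 0.21295043887042778
fan-far 51.168390141268816 0.24229499685033054
fan-tab 51.32141774504367 0.1422894762305102
side 50.95146596295176 0.21076835087563153
side2 50.95901058967672 0.21513252778822717
origin est fan [0.59670912 0.05800681] far [0.59375892 0.05434165] tab [0.59628075 0.05808071]
```

{"fn": "step_arm", "kwargs": {
  "motion": [
    [[0.75,-0.42,0],-0.05],
    [[1.5,-0.85,0],-0.1],
    [[2.25,-1.27,0],-0.15],
    [[3,-1.7,0],-0.2],
    [[3.75,-2.1,0],-0.25],
    [[4.5,-2.5,0],-0.3],
    [[5.25,-2.95,0],-0.35],
    [[6,-3.4,0],-0.4],
    [[6.75,-3.8,0],-0.435],
    [[7.5,-4.2,0],-0.435]
  ],
  "hand": 255,
  "squeeze": 20
}}

```text
time: 1.35
tool_pos: [0.5249, -0.045, 0.2434]
tool_rot: [-3.141, 0.0, 0.892]
contact_force: [0.6, -1.4, 0.5]
opening: 0.0009
grip_force: 0.0
```

```bash
python3 - <<'E'
from h import *
s,c=snap('wrist');save(c,'w1.png');np.savez('w1.npz',**c,pos=s['tool_pos'],rot=s['tool_rot']);print(s['tool_pos'],c['T_tool_cam'],c['intrinsics'],[k for k in c])
E
```

```text
[ 0.5249359  -0.04495304  0.24344304] [[ 4.45909756e-05  9.56442386e-01  2.91921155e-01  7.81682868e-02]
 [ 9.99999885e-01  9.69920870e-05 -4.70532234e-04  4.73148491e-04]
 [-4.78351015e-04  2.91921143e-01 -9.56442271e-01 -1.39418842e-01]
 [ 0.00000000e+00  0.00000000e+00  0.00000000e+00  1.00000000e+00]] [[331.91425092   0.         279.04404041]
 [  0.         331.91425092 208.83464481]
 [  0.           0.           1.        ]] ['pixels', 'intrinsics', 'T_tool_cam']
```

View pics/w1.png

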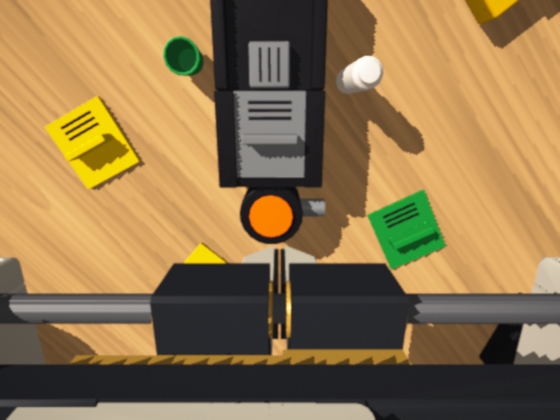

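The wrist view shows the tab pad at (270,63), the ridge across (270,140), the fan disc at (271,216), and the box nearly parallel to the tool axis.

```bash
cat >> h.py <<'E'
def wcam(d):
    Tt=np.eye(4);Tt[:3,:3]=R.from_euler('xyz',d['rot']).as_matrix();Tt[:3,3]=d['pos'];T=Tt@d['T_tool_cam']
    return dict(intrinsics=d['intrinsics'],xyz=T[:3,3],rotation=R.from_matrix(T[:3,:3]).as_euler('xyz'))
E
python3 - <<'E'
from h import *
d=np.load('w1.npz');c=wcam(d);t=np.load('top1.npz')
hsv=cv2.cvtColor(d['pixels'],cv2.COLOR_RGB2HSV)[180:250,235:310];m=cv2.inRange(hsv,(3,130,120),(20,255,255));n,l,st,ce=cv2.connectedComponentsWithStats(m);fu=ce[1+st[1:,4].argmax()]+[235,180]
g=d['pixels'][30:92,235:305].min(2);m=(g>75).astype('uint8');m=cv2.morphologyEx(m,cv2.MORPH_CLOSE,np.ones((7,7)))[:56];k=max(cv2.findContours(m,0,1)[0],key=cv2.contourArea);r=cv2.minAreaRect(k);tu=np.array(r[0])+[235,30]
print(fu,tu,r)
fan,_=tri(c,fu,t,(299.26,217.01));print('fan',fan,_, ray(c,fu,.064))
print('tab tri',tri(c,tu,t,(252.2,179.4)));tb=ray(c,tu,.067);print('tab',tb)
v=tb-ray(c,fu,.064);print('yaw',np.arctan2(v[1],v[0]),np.linalg.norm(v[:2]))
for e in((216,186),(323,186),(236,91),(306,91)):print(e,ray(c,e,.066))
y=np.arctan2(v[1],v[0]);X=np.array([np.cos(y),np.sin(y)]);Y=np.array([-X[1],X[0]]);O=ray(c,fu,.064)[:2]+.152*X;print('O',O)
for e,z in(((270,134),.084),((270,145),.084),((270,152),.065),((270,178),.065),((270,186),.066),((270,91),.065)):
  q=ray(c,e,z)[:2]-O;print(e,z,q@X,q@Y)
E
```

```text
[270.38108293 215.79643592] [268.  63.] ((33.0, 33.0), (44.0, 40.0), 90.0)
fan [ 0.50135735 -0.06046185  0.06267937] 0.0008586351779626285 [ 0.50188099 -0.06051496  0.064     ]
tab tri (array([0.59068329, 0.05146285, 0.05845039]), np.float64(0.00030015467578495416))
tab [0.59029731 0.05065916 0.067     ]
yaw 0.8989302893195431 0.14204622493758085
(216, 186) [ 0.4803686  -0.00295375  0.066     ]
(323, 186) [ 0.56180509 -0.06860079  0.066     ]
(236, 91) [0.55315222 0.05089826 0.066     ]
(306, 91) [0.60222599 0.01134306 0.066     ]
O [0.59649302 0.05844959]
(270, 134) 0.084 -0.06961493468623255 -0.0013285194464384164
(270, 145) 0.084 -0.0791823905249033 -0.0011896268872538416
(270, 152) 0.065 -0.0877900218715606 -0.0005727650314990031
(270, 178) 0.065 -0.11294256053495957 -0.0002076208882849775
(270, 186) 0.066 -0.12068733841130201 -0.00012107813323726238
(270, 91) 0.065 -0.03304315039080598 -0.0013675356806175385
```

{"fn": "step_arm", "kwargs": {
  "motion": [
    [[0.9,-0.15,0],0],
    [[1.97,-0.15,0],0],
    [[1.97,-0.15,0.9],0],
    [[1.97,-0.15,1.8],0],
    [[1.97,-0.15,2.4],0],
    [[1.97,-0.15,2.55],0],
    [[1.97,-0.15,2.55],0]
  ]
}}

```text
time: 2.28
tool_pos: [0.5918, 0.051, 0.091]
tool_rot: [3.142, 0.0, 0.892]
contact_force: [-1.0, 0.2, 0.1]
opening: 0.0003
grip_force: 0.0
```

{"fn": "step_arm", "kwargs": {
  "motion": [
    [[0,0,0.06],0],
    [[0,0,0.1],0],
    [[0,0,0.14],0],
    [[0,0,0.18],0],
    [[0,0,0.21],0],
    [[0,0,0.24],0],
    [[0,0,0.26],0],
    [[0,0,0.26],0]
  ]
}}

```text
time: 3.28
tool_pos: [0.5921, 0.051, 0.0752]
tool_rot: [3.14, -0.001, 0.892]
contact_force: [2.5, -0.8, 3.5]
opening: 0.0008
grip_force: 1.7
```

{"fn": "step_arm", "kwargs": {
  "motion": [
    [[0,0,0.01],0],
    [[0,0,0.02],0],
    [[0,0,0.03],0],
    [[0,0,0.03],0]
  ]
}}

```text
time: 3.78
tool_pos: [0.5921, 0.0511, 0.0738]
tool_rot: [3.14, -0.001, 0.892]
contact_force: [3.3, -1.2, 6.5]
opening: 0.0006
grip_force: 3.2
```

{"fn": "step_arm", "kwargs": {
  "motion": [
    [[0,0,0.01],0],
    [[0,0,0.02],0],
    [[0,0,0.03],0],
    [[0,0,0.03],0]
  ]
}}

```text
time: 4.28
tool_pos: [0.5921, 0.0511, 0.0736]
tool_rot: [3.14, -0.001, 0.892]
contact_force: [-1.6, -0.4, 18.5]
opening: 0.0004
grip_force: 9.0
```

The tab is bottomed: force jumps to 18 N with no further travel. Now I'll move behind the ridge.

{"fn": "step_arm", "kwargs": {
  "motion": [
    [[0,0,-0.3],0],
    [[0,0,-0.95],0],
    [[-0.7,0,-0.95],0],
    [[-1.42,0,-0.95],0],
    [[-1.42,0,-0.95],0],
    [[-1.42,0,-0.95],0]
  ]
}}

```text
time: 5.03
tool_pos: [0.5376, -0.0149, 0.1279]
tool_rot: [-3.14, 0.001, 0.891]
contact_force: [0.3, 0.3, 0.9]
opening: 0.0001
grip_force: 0.0
```

{"fn": "step_arm", "kwargs": {
  "motion": [
    [[0,0,0.4],0],
    [[0,0,0.6],0],
    [[0,0,0.68],0],
    [[0,0,0.68],0]
  ]
}}

```text
time: 5.52
tool_pos: [0.5381, -0.0149, 0.0875]
tool_rot: [-3.141, 0.0, 0.892]
contact_force: [-0.1, 0.0, 0.6]
opening: 0.0002
grip_force: 0.0
```

```bash
python3 - <<'E'
from h import *
s,c=snap('scene');cv2.imwrite('pics/s2.png',cv2.resize(c['pixels'][160:310,190:330],None,fx=4,fy=4)[:,:,::-1])
E
```

```text
(no output)
```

View pics/s2.png

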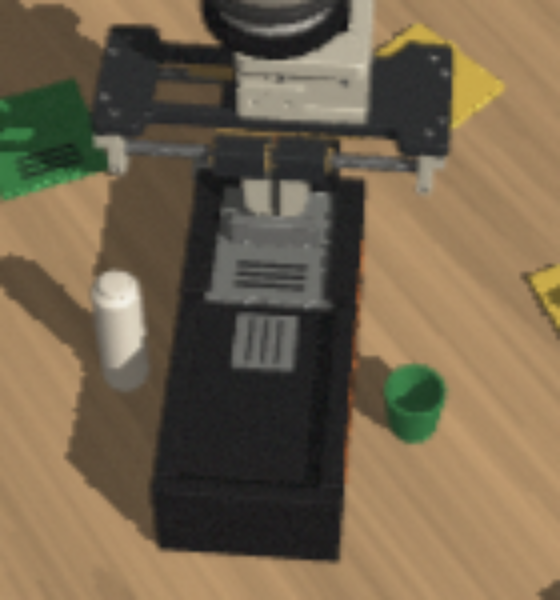

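The scene view shows the tab flush at (265,342), the cover still seated, and the fingertips behind the ridge at (275,195). Now pushing.

{"fn": "step_arm", "kwargs": {
  "motion": [
    [[0.06,0,0.03],0],
    [[0.12,0,0.03],0],
    [[0.2,0,0.03],0],
    [[0.28,0,0.03],0],
    [[0.36,0,0.03],0],
    [[0.44,0,0.03],0],
    [[0.52,0,0.03],0],
    [[0.6,0,0.03],0],
    [[0.68,0,0.03],0],
    [[0.76,0,0.03],0]
  ]
}}

```text
time: 6.82
tool_pos: [0.5668, 0.0205, 0.0859]
tool_rot: [-3.142, 0.0, 0.892]
contact_force: [-0.1, -0.5, 0.6]
opening: 0.0006
grip_force: 0.3
```

{"fn": "step_arm", "kwargs": {
  "motion": [
    [[0.08,0,0],0],
    [[0.16,0,0],0],
    [[0.24,0,0],0],
    [[0.32,0,0],0],
    [[0.4,0,0],0],
    [[0.48,0,0],0],
    [[0.56,0,0],0],
    [[0.64,0,0],0],
    [[0.72,0,0],0],
    [[0.8,0,0],0]
  ]
}}

```text
time: 8.07
tool_pos: [0.597, 0.0579, 0.0859]
tool_rot: [3.142, 0.0, 0.892]
contact_force: [-0.8, 0.2, -0.3]
opening: 0.0006
grip_force: 0.1
```

{"fn": "step_arm", "kwargs": {
  "motion": [
    [[0.08,0,0],0],
    [[0.16,0,0],0],
    [[0.22,0,0],0],
    [[0.26,0,0],0],
    [[0.28,0,0],0],
    [[0.28,0,0],0],
    [[0.2,0,0],0],
    [[0.1,0,0],0]
  ]
}}

```text
time: 9.07
tool_pos: [0.6003, 0.0619, 0.0859]
tool_rot: [3.142, 0.0, 0.892]
contact_force: [0.2, 0.2, 0.0]
opening: 0.0007
grip_force: 0.0
```

{"fn": "step_arm", "kwargs": {
  "motion": [
    [[0,0,-0.4],0],
    [[0,0,-1.0],0],
    [[-0.8,0,-1.8],0],
    [[-1.6,0,-2.4],0],
    [[-1.6,0,-2.4],0],
    [[-1.6,0,-2.4],0]
  ]
}}

```text
time: 9.82
tool_pos: [0.5401, -0.0126, 0.2298]
tool_rot: [3.142, -0.0, 0.891]
contact_force: [0.9, -0.2, 0.3]
opening: 0.0002
grip_force: 0.0
```

```bash
python3 - <<'E'
from h import *
s,c=snap('wrist');save(c,'w2.png');np.savez('w2.npz',**c,pos=s['tool_pos'],rot=s['tool_rot']);print(s['tool_pos'],s['time'])
s,c=snap('scene');cv2.imwrite('pics/s3.png',cv2.resize(c['pixels'][160:310,190:330],None,fx=4,fy=4)[:,:,::-1])
E
```

```text
[ 0.5400905  -0.01256496  0.22979924] 9.825
```

View pics/w2.png

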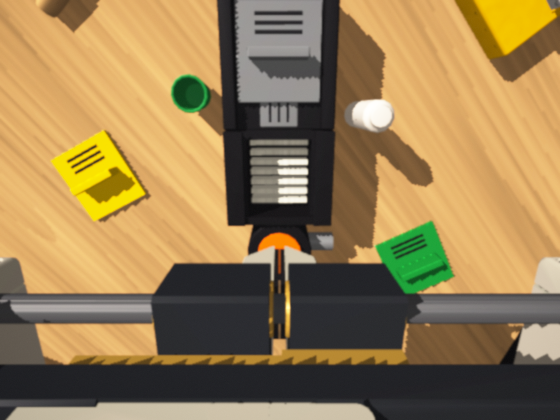

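View pics/s3.png

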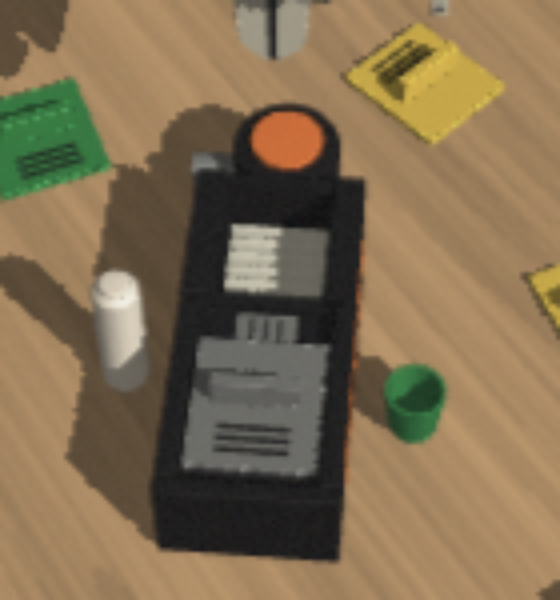

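The cover lies flat on the deck, its rear edge at (280,101) in the wrist view and the filter exposed at (279,172). Before handing in I'll check the numbers.

```bash
python3 - <<'E'
from h import *
c=wcam(np.load('w2.npz'));O=np.array([.5965,.0584]);X=np.array([np.cos(.895),np.sin(.895)]);Y=np.array([-X[1],X[0]])
for n,e,z in(('rear L',(239,101),.0615),('rear R',(321,101),.0615),('seat edge',(280,130),.066)):
  q=ray(c,e,z)[:2]-O;print(n,(q@X).round(4),(q@Y).round(4))
print('hand in:',robot.hand_in())
E
```

```text
rear L -0.0068 0.034
rear R -0.0071 -0.0384
seat edge -0.0316 -0.0021
the job is handed in; nothing more can be done
hand in: None
```

The tab is pressed fully down and the cover lies flat on the landing deck, its origin at about x = +33 mm in the box frame; the arm is clear and the job is handed in, with no verdict returned.

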